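Close up the sandwich press for putting away

TASK

The cleaned sandwich press is to be put away: lower the lid gently by pushing it until it is fully closed, push the drip tray at its left side all the way in, and with the lid closed push the sliding catch on the front ledge all the way across so that its hook lies over the lid's tongue. Do it all with the fingertips or the outside of the fingers, without gripping or lifting anything, and leave the other things on the worktop where they are.

Things in the scene. Friction and masses are not known exactly. Their poses are not given: they have to be found in the camera images.
- press: black and steel sandwich press, fixed (heavy), front to the robot. Origin: centre of underside, on the worktop; x to its back, y to its left, z up. Lower shell x -98..98, y -120..120 mm, top z 60 (grill ribs to 67). Black front ledge x -138..-96, y -108..108, z 42..58 mm. Hinge towers at the back x 91..117, y +-(73..103), to z 88. Height 109 mm when closed
- press_lid (a joint): angle of the lid in rad: 0 fully closed (level), grows as it opens up and back, at most 1.45 (nearly upright); starts at 1.0 to 1.35. Stiff hinge: the lid (about 0.6 kg) stays where it is left. Closing takes 1 to 5 N at lid_top
- lid_top (a point): point on the lid's outer steel face near its front edge, midway across, 180 mm from the hinge line along the lid and 31 mm outward of it; closed: x -76, z 107 mm in the press frame. Axes turn with the lid: x along it to the hinge, y along the hinge, z out of the outer face. Lid shell: 11 to 203 mm from the hinge line, 240 mm wide, 39 mm thick
- lid_hinge (a point): point on the lid's hinge line, midway across, x 104, y 0, z 76 mm in the press frame; same axes as lid_top. In front of the lid shell a black grip lip, y -34..64 mm, reaches 230 mm from the hinge line, its outer face 19 mm below lid_top's level; at its right end a steel tongue, y -58..-34 mm, 20 mm wide, 6 mm thick
- catch (a joint): travel of the sliding catch in m: 0 open (right end, as it starts), 0.026 all the way left, hook over the lid's tongue. Slides along the press's +y, stiff, about 2 N. The hook really holds: with the catch across, the lid can be neither opened nor closed
- catch_end (a point): middle of the catch's right end face, to be pushed towards the press's +y; open: x -117, y -110, z 76 mm in the press frame. The catch is a black block 22 x 24 x 28 mm on the ledge (z 60..88) with a steel hook plate on top (to z 91) that sticks out 22 mm to the left. The ledge lies 18 mm below this point; the closed lid's front edge 10 mm behind the block
- tray (a joint): how far the drip tray is out, in m: 0 fully in, at most 0.09; starts at 0.05 to 0.085. It slides out of the press's left side along the press's +y; about 2 N to push
- tray_front (a point): middle of the outer edge of the drip tray's pull tab (64 mm wide along x, 12 mm thick, sticking out 30 mm from the tray's front plate), to be pushed towards the press's -y. Shut: x -20, y 158, z 42 mm in the press frame. The black front plate is 118 mm wide along x, z 14..48 mm. With the lid open there is little room beside the lid for a gripper or wrist above the tray
- mug: two-tone mug, 90 x 122 x 105 mm, bystander; origin: centre of its underside
- spice_jar_a: spice jar with black cap, 41 mm across, 105 mm high, bystander; origin: centre of its underside
- tin: small food tin, 75 mm across, 58 mm high, bystander; origin: centre of its underside
- garlic: head of garlic, 60 mm, bystander; origin: centre of its underside
- fork: table fork lying flat, 193 x 26 x 15 mm, bystander; origin: centre of its underside

How it is judged:
By the outcome, as a careful person would: the job done as asked, in the order asked, and still so for the second after the job is handed in, with the robot touching nothing.
It also fails if it takes over 64 s, if anything falls off the work surface, if the arm or the gripper's body presses on something with over 40 N, if the wrist force passes 120 N, or if a joint passes its speed limit or range.

ROBOT

A 7-joint arm with a two-finger parallel gripper is mounted at the origin on a cart in front of the work surface, level with it; the furniture and walls round the work are solid. World frame = base frame: x ahead of the robot, y to its left, z up, the work surface at z = 0. Lengths are in mm, angles in rad, forces in N, time in s.
With the tool pointing down it reaches from about 400 to 875 mm from the base axis. Payload 4.4 kg.
Tool frame: the origin (TCP) lies where the fingers leave the gripper's body, on its centre line; the fingertips stand 73 mm ahead of it and the grasp point (between the pads) lies 54 mm ahead of it; z points along the fingers, y is the line along which they close (so a half turn about z gives the same grasp; the last joint's range is limited). The gripper opens to 85 mm and grips with 20 to 120 N. Pads are 22 mm wide; open, the fingers measure 114 mm over their backs; the gripper's body (76 mm by 85 mm) begins 54 mm behind the grasp point. The pads swing forward as they close: fully open they stand 13 mm farther back than shut.
Start: joints at [-1.359, 0.628, 0.038, 1.517, -0.027, 0.996, -0.02], TCP at [178.234, 625.1, 303.913] pointing down, gripper open.
Joint ranges: [-3.06, 3.06], [-0.37, 2.12], [-1.25, 1.32], [0.18, 2.47], [-1.1, 4.24], [0.23, 1.98], [-2.94, 2.94]. Speed limits (rad/s): [2.57, 2.57, 3.14, 3.14, 3.14, 3.14, 3.14].

INTERFACE

Orientations are given as [roll, pitch, yaw] about the fixed x, y, z axes, in that order (R = Rz(yaw) Ry(pitch) Rx(roll)).
In Python, from cell import ctrl gives the robot as it stands.
- The arm moves only by the tool send_rows, never from a script. Its argument "rows" is a list that holds one entry, the list of rows, each a list of 6 numbers: the shift along the tool's x, y, z in cm, then the turn, a rotation vector about the tool's x, y, z in rad. In form: [[[tx, ty, tz, wx, wy, wz], ...]]. A call has 1 to 10 rows; each row is the pose to reach, as a shift and turn from the pose commanded when the call began, along the tool's axes at that moment; what a row does not reach only later rows make up. A row lasts 1/10 s, in which the tool goes at most 50 mm and 8.59 degrees, less where a joint would pass 70% of its speed; a pose out of reach is approached as far as the arm can. A call with a gripper value outside its range is refused whole. "grip" is the closure in counts, from 0 (fully open) to 255 (shut), set as the call begins (left out, the last holds). The fingers move at their own pace and stop on an object; the grip force is fixed at half the most. Time passes only in rows, so rows that repeat a pose let the fingers close. It gives the time, the measured TCP pose, the force, the opening and the grip force at its end, in the units of the state.
- ctrl.read_state(): the state, without advancing time (a new reading comes with each control period).
- ctrl.get_image(name): name is "side" or "top" or "wrist"; returns a dict with "pixels" (480x640x3 uint8, red, green, blue), "fx", "fy", "cx", "cy" (pixels), "extrinsics" (4x4, takes a point from camera to world coordinates); the wrist camera has in their place "mount" (4x4, takes a point from camera to tool coordinates, whose origin is the TCP and whose axes are the flange's). Camera axes: x right, y up, looking along -z (the intrinsics and any distortion apply to the point x, -y, -z); pixel columns grow to the right and rows downward; lengths in mm; the calibration is good to about 2 mm. A picture is of the moment at which its call begins: read the wrist's pose just before it. There is no depth.
- ctrl.finish_job(): hands the job in; it is judged then, once.
The state is a dict: "clock": time; "qpos": joint angles; "qd": joint speeds; "tau": joint torques, N m; "eef_pos": TCP position; "tool_rot": TCP orientation; "force": force on the tool from outside, world axes, zero at the start; "torque": the same for the moment, N m; "width": finger opening in mm; "gripper_force": force on a finger pad.
Only numpy, scipy, OpenCV 4.12 (cv2) and the standard library are available. Lean on these libraries where they do the work, as an engineer would, in place of code of your own. Each camera call takes 0.05 s, during which the arm holds its last target. There are 200 camera calls.

## Working session

There is one attempt and no reset: what is moved stays moved. The work goes in short steps, Python scripts to look and compute and a tool call to move; the robot and the scene stay as the last step left them, time stands still between calls to the robot, and variables do not carry over. Pictures are saved under pics/ and viewed, at most 10 in all, crops included, and the job is handed in when it is done.

Besides the shell and the picture viewer there is one more tool, called after ">>>" as a command line: name --argument value ..., lists and objects as JSON in quotes. send_rows: Moves the arm, as the interface text tells. Its arguments: {"type":"object","properties":{"rows":{"type":"array","items":{"type":"array","items":{"type":"array","items":{"type":"number"}}}},"grip":{"type":"number"}},"required":["rows"]}

```bash
mkdir -p pics; ls
cat > h.py <<'E'
import numpy as np, cv2, pickle
from cell import ctrl
from scipy.spatial.transform import Rotation as R
def snap(n,f):
    s=ctrl.read_state(); im=ctrl.get_image(n)
    if 'mount' in im:
        T=np.eye(4);T[:3,:3]=R.from_euler('xyz',s['tool_rot']).as_matrix();T[:3,3]=s['eef_pos']; im['extrinsics']=T@np.array(im['mount'])
    cv2.imwrite(f'pics/{f}.png',im['pixels'][:,:,::-1]); pickle.dump(im,open(f'pics/{f}.pkl','wb')); return im
def load(f): return pickle.load(open(f'pics/{f}.pkl','rb'))
def ray(im,u,v):
    E=np.array(im['extrinsics']); d=E[:3,:3]@np.array([(u-im['cx'])/im['fx'],-(v-im['cy'])/im['fy'],-1]); return E[:3,3],d/np.linalg.norm(d)
def plane(im,u,v,z):
    o,d=ray(im,u,v); return o+d*(z-o[2])/d[2]
def proj(im,p):
    E=np.array(im['extrinsics']); c=E[:3,:3].T@(np.array(p,float)-E[:3,3]); return im['cx']+im['fx']*c[0]/-c[2], im['cy']-im['fy']*c[1]/-c[2]
E
python3 - <<'E'
from h import *
print(ctrl.read_state())
for n in('top','side'):
    im=snap(n,n+'0'); print(n,{k:v for k,v in im.items() if k!='pixels'})
E
```

```text
pics
{'clock': 0.0, 'qpos': array([-1.35880541,  0.6293106 ,  0.03844665,  1.51835477, -0.02702808,
        0.99631571, -0.0200533 ]), 'qd': array([ 4.66037481e-06, -9.57436203e-04,  2.26472198e-04, -4.42942338e-04,
        6.74700723e-04,  1.73017298e-04,  1.00521600e-03]), 'tau': array([ 1.56739679e-04, -5.63406873e+01,  1.22624137e+00, -1.93440664e+01,
        1.09669747e-02,  1.04457469e-02, -3.81028286e-06]), 'eef_pos': array([178.0841704 , 624.62488373, 303.0163034 ]), 'tool_rot': array([-3.13972202e+00,  2.02373021e-06,  2.86372966e+00]), 'force': array([-0.04031669, -0.44066358,  0.27696282]), 'torque': array([-0.0186569 ,  0.01147669,  0.01276312]), 'gripper_force': 0.0, 'width': 85.30191231277875}
top {'fx': 521.5480096495576, 'fy': 521.5480096495576, 'cx': 322.7327910164677, 'cy': 239.58613582807516, 'extrinsics': array([[-8.72543414e-02,  9.75155361e-01, -2.03614099e-01,
         2.94520423e+02],
       [-9.96170211e-01, -8.42577384e-02,  2.33568814e-02,
         6.95835256e+01],
       [ 5.62052461e-03,  2.04872289e-01,  9.78772576e-01,
         1.35343342e+03],
       [ 0.00000000e+00,  0.00000000e+00,  0.00000000e+00,
         1.00000000e+00]])}
side {'fx': 549.1791309694258, 'fy': 549.1791309694258, 'cx': 318.8189381008917, 'cy': 238.613028695162, 'extrinsics': array([[-9.40121220e-01,  1.27963769e-01, -3.15907211e-01,
         1.22282320e+02],
       [-3.40667728e-01, -3.82264879e-01,  8.58963947e-01,
         1.17573249e+03],
       [-1.08439676e-02,  9.15149625e-01,  4.02968450e-01,
         6.29837258e+02],
       [ 0.00000000e+00,  0.00000000e+00,  0.00000000e+00,
         1.00000000e+00]])}
```

View pics/top0.png

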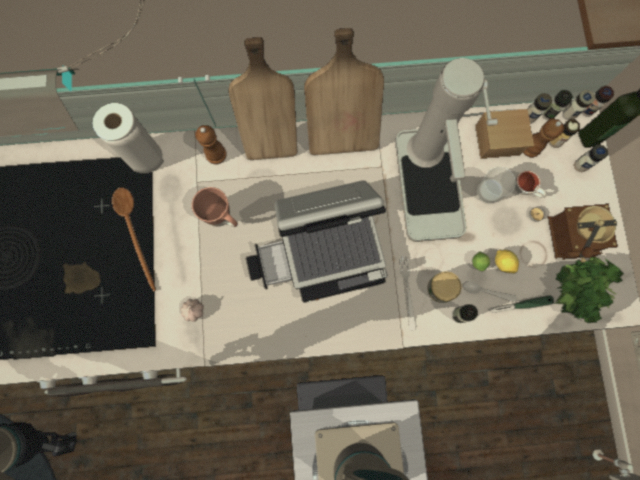

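View pics/side0.png

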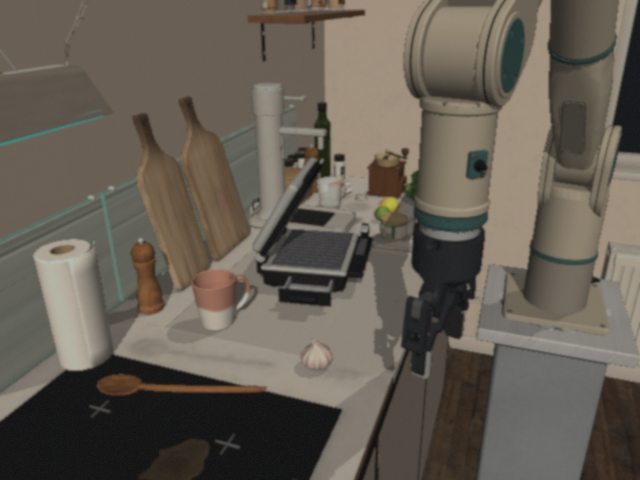

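The top view shows the press at about (335,245), its tray out to the left at (255,267), the lid up at (330,205) and the ledge with catch at (343,290). In the side view the mug stands at (215,300) and the garlic at (317,355). I'll enlarge the press.

Run:
```python
from h import *
t=cv2.imread('pics/top0.png')[175:310,235:410]
t=cv2.resize(t,None,fx=4.4,fy=4.4,interpolation=cv2.INTER_CUBIC)
t=cv2.convertScaleAbs(t,alpha=1.7,beta=15)
for i in range(0,175,20): cv2.putText(t,str(235+i),(int(i*4.4),10),0,.4,(0,0,255),1); cv2.line(t,(int(i*4.4),12),(int(i*4.4),20),(0,0,255))
for i in range(0,135,20): cv2.putText(t,str(175+i),(0,int(i*4.4)+4),0,.4,(0,0,255),1)
cv2.imwrite('pics/c1.png',t)
im=load('top0')
for p in [(285,238),(295,282),(384,262),(302,299),(384,287)]: print(p,plane(im,*p,60).round())
```

```text
(285, 238) [576. 134.  60.]
(295, 282) [462. 117.  60.]
(384, 262) [ 493. -110.   60.]
(302, 299) [418. 103.  60.]
(384, 287) [ 430. -103.   60.]
```

View pics/c1.png

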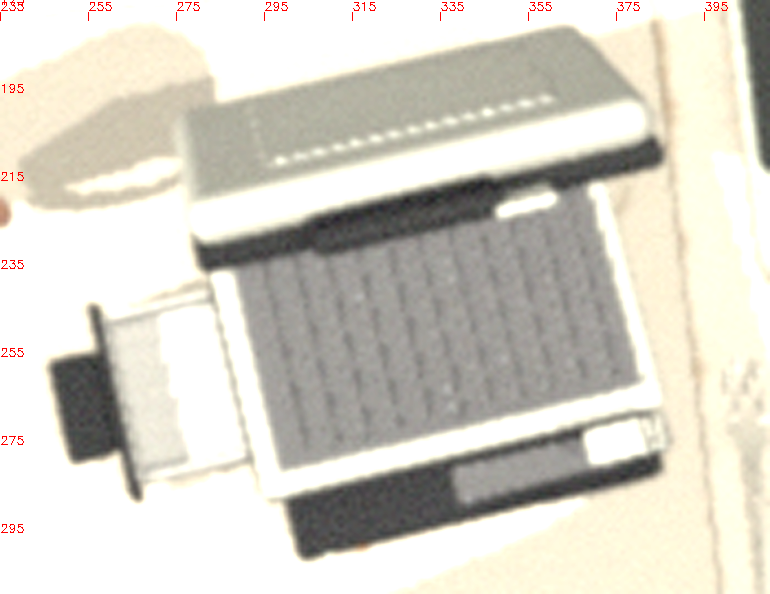

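```bash
cat >> h.py <<'E'
def fit(P,W):
    P=np.array(P,float);W=np.array(W,float)[:,:2];p=P-P.mean(0);w=W-W.mean(0)
    a=np.arctan2((p[:,0]*w[:,1]-p[:,1]*w[:,0]).sum(),(p*w).sum());M=np.array([[np.cos(a),-np.sin(a)],[np.sin(a),np.cos(a)]])
    o=W.mean(0)-M@P.mean(0); return a,o,np.linalg.norm(W-(P@M.T+o),axis=1)
E
python3 - <<'E'
from h import *
im=load('top0')
c=lambda x,y:(235+x/4.4,175+y/4.4)
obs=[((-98,120),c(268,495),60),((-98,-120),c(660,402),60),((-138,108),c(305,557),58),((-138,-108),c(660,472),58)]
W=[plane(im,*p,z) for _,p,z in obs]
a,o,e=fit([q for q,_,_ in obs],W); print(np.round(W),a,o,e)
M=np.array([[np.cos(a),-np.sin(a)],[np.sin(a),np.cos(a)]])
def w(x,y,z): return np.r_[M@[x,y]+o,z]
# tab outer edge mid
for p in [c(50,365),c(72,461)]:
    W=plane(im,*p,42); print('tab',W, M.T@(W[:2]-o))
print('catch',w(-117,-110,76))
for p in [c(585,435),c(590,465),c(655,420)]:
    W=plane(im,*p,90); print('catch pix',M.T@(W[:2]-o))
# lid: tips vs angle, project
def lid(d,h,y,th): # d along from hinge, h outward
    return w(104-d*np.cos(th)+h*np.sin(th), y, 76+d*np.sin(th)+h*np.cos(th))
for th in (1.0,1.1,1.2,1.3): print(th,[ (np.array(proj(im,lid(*q,th)))-[235,175])*4.4 for q in [(230,12,64),(203,31,120),(203,31,-120),(230,12,-34)]], lid(180,31,0,th))
for n,u,v in [('mug',211,205),('garlic',191,308),('jar',466,313),('tin',445,286)]: 
    W=plane(im,u,v,50);print(n,W)
E
```

```text
[[ 448.  116.   60.]
 [ 482. -111.   60.]
 [ 412.   98.   58.]
 [ 442. -107.   58.]] 0.14851872501803198 [562.64730462  16.43416473] [4.86424288 6.07330473 5.27677064 4.08403559]
tab [536.45320747 236.33845361  42.        ] [  6.63423374 221.35946768]
tab [479.5309491  226.97267799  42.        ] [-51.04727251 220.51977255]
catch [ 463.21238242 -109.66776327   76.        ]
catch pix [-110.69464828  -63.91158571]
catch pix [-127.5461954   -62.40371167]
catch pix [-111.62730072 -103.88894454]
1.0 [array([310.52186159, 240.64736968]), array([185.22908548, 212.95329178]), array([660.13071438, 103.10537453]), array([507.83715518, 194.74072085])] [595.11706313  21.29230448 244.21414875]
1.1 [array([300.19955768, 195.12302479]), array([175.49895235, 172.16636588]), array([651.96644233,  62.44301064]), array([498.65614141, 149.17728784])] [612.07721731  23.82989032 250.47880458]
1.2 [array([289.4759697 , 148.40228525]), array([165.77794046, 130.96472242]), array([642.95878914,  21.56902381]), array([488.68150383, 102.51644884])] [629.5711783   26.44734456 255.00012586]
1.3 [array([278.52090701, 101.23082101]), array([156.2165694 ,  89.98459028]), array([633.24344582, -18.88718209]), array([478.06648756,  55.50262195])] [647.42415224  29.11851449 257.73293706]
mug [681.58032939 318.38760104  50.        ]
garlic [421.02046734 379.31774312  50.        ]
jar [ 349.42860088 -299.83722876   50.        ]
tin [ 420.6861275  -256.89055394   50.        ]
```

Yaw is 0.1485 and the origin about (563,16). The lid is near 1.0 rad and the tray out about 63 mm. The catch's hook end comes out at y −63, against −64 expected, and the tab at x −22, against −20. I'll write a helper that turns press-frame tip targets into move rows.

```bash
cat >> h.py <<'E'
A=0.1485;O=np.array([562.6,16.4]);M=np.array([[np.cos(A),-np.sin(A)],[np.sin(A),np.cos(A)]])
def w(x,y,z): return np.r_[M@[x,y]+O,z]
def rows(*tips):
    s=ctrl.read_state(); Rm=R.from_euler('xyz',s['tool_rot']).as_matrix(); Rt=R.from_euler('xyz',[np.pi,0,A-np.pi]).as_matrix()
    rv=R.from_matrix(Rm.T@Rt).as_rotvec()
    for t in tips:
        d=Rm.T@(w(*t)+[0,0,73]-s['eef_pos'])/10
        print(t,w(*t).round(),'->',[round(float(x),2) for x in d],rv.round(3))
    tip=s['eef_pos']+73*Rm[:,2]; print('tip in press',M.T@(tip[:2]-O),tip[2],'F',s['force'],'q',s['qpos'].round(2),s['clock'])
E
python3 -c "
from h import *
rows((110,0,310),(110,0,245))"
```

```text
(110, 0, 310) [671.  33. 310.] -> [-63.67, -43.41, -7.91] [-0.002 -0.    -0.426]
(110, 0, 245) [671.  33. 245.] -> [-63.67, -43.4, -1.41] [-0.002 -0.    -0.426]
tip in press [-290.30024707  658.31970116] 230.07026140202737 F [-0.38387271  0.49075739  0.09366467] q [-1.36  0.63  0.04  1.52 -0.03  1.   -0.02] 0.1
```

>>> send_rows --rows '[[[-3, -2, -4, 0, 0, -0.05], [-7, -5, -8, 0, 0, -0.1], [-11, -7.5, -8, 0, 0, -0.15], [-15, -10, -8, 0, 0, -0.2], [-19, -13, -8, 0, 0, -0.25], [-23, -15.7, -8, 0, 0, -0.3], [-27, -18.4, -8, 0, 0, -0.35], [-31, -21.1, -8, 0, 0, -0.4], [-35, -23.9, -8, 0, 0, -0.426], [-39, -26.6, -8, 0, 0, -0.426]]]' --grip 255

```text
clock: 1.1
eef_pos: [480.6, 261.1, 383.7]
tool_rot: [-3.142, -0.001, -2.993]
force: [0.6, 0.5, -0.3]
width: 0.1
gripper_force: 0.0
```

```bash
python3 -c "
from h import *
rows((110,0,310),(110,0,245))"
```

```text
(110, 0, 310) [671.  33. 310.] -> [-15.48, -25.42, 0.06] [-0.    -0.001  0.   ]
(110, 0, 245) [671.  33. 245.] -> [-15.48, -25.42, 6.56] [-0.    -0.001  0.   ]
tip in press [-44.93430711 254.11827972] 310.709793493348 F [ 0.56913172  0.46003287 -0.27062306] q [-0.56  0.4   0.01  1.7  -0.01  1.05  1.18] 1.1
```

>>> send_rows --rows '[[[-2.5, -4, 0, 0, 0, 0], [-5, -8, 0, 0, 0, 0], [-7.5, -12, 0, 0, 0, 0], [-10, -16, 0, 0, 0, 0], [-12.5, -20, 0, 0, 0, 0], [-15.5, -24, 0, 0, 0, 0], [-15.5, -25.4, 0, 0, 0, 0], [-15.5, -25.4, 2.5, 0, 0, 0], [-15.5, -25.4, 5, 0, 0, 0], [-15.5, -25.4, 6.5, 0, 0, 0]]]'

```text
clock: 2.1
eef_pos: [669.2, 34.8, 316.3]
tool_rot: [3.141, -0.004, -2.993]
force: [0.5, 0.5, -0.7]
width: 0.2
gripper_force: 0.0
```

```bash
python3 -c "
from h import *
rows((50,0,245))
a=snap('top','top1');b=snap('side','side1')
c=cv2.resize(b['pixels'][150:330,220:460,::-1],None,fx=3.3,fy=3.3);cv2.imwrite('pics/c2.png',c)"
```

```text
(50, 0, 245) [612.  24. 245.] -> [5.82, -0.24, -0.15] [ 0.001 -0.004 -0.   ]
tip in press [107.90898501   2.47141658] 243.3187656147026 F [ 0.49002398  0.45464011 -0.69235564] q [-0.12  0.65  0.05  1.44 -0.04  1.06  1.66] 2.1
```

View pics/c2.png

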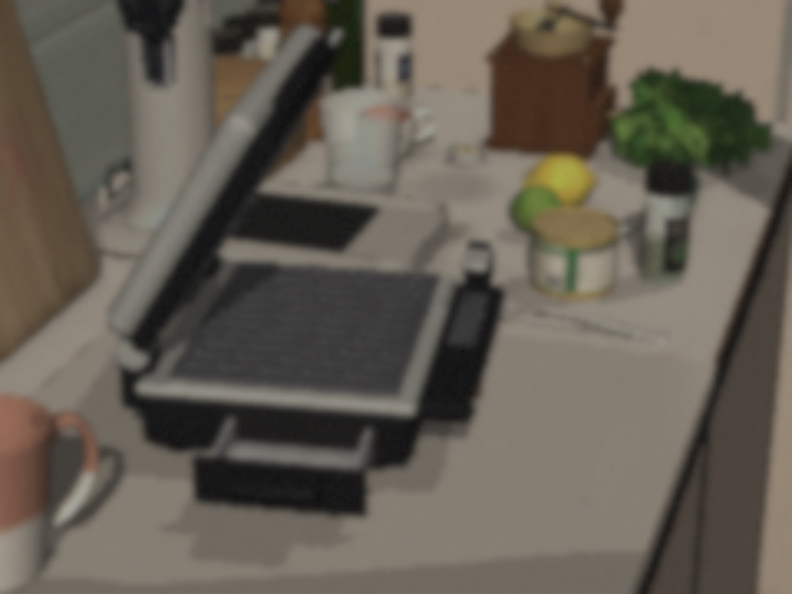

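The side crop shows the closed fingertip at (155,85), behind the lid and clear of it. I'll move forward until it touches.

>>> send_rows --rows '[[[1, 0, 0, 0, 0, 0], [2, -0.2, 0, 0, 0, 0], [3, -0.2, 0, 0, 0, 0], [4, -0.2, 0, 0, 0, 0], [4.6, -0.2, 0, 0, 0, 0], [5, -0.2, 0, 0, 0, 0], [5.4, -0.2, 0, 0, 0, 0], [5.8, -0.2, 0, 0, 0, 0]]]'

```text
clock: 3.0
eef_pos: [613.5, 24.2, 319.0]
tool_rot: [3.142, 0.0, -2.993]
force: [0.5, -0.1, 0.4]
width: -0.0
gripper_force: 0.0
```

```bash
python3 -c "
from h import *
rows((50,0,245))"
```

```text
(50, 0, 245) [612.  24. 245.] -> [0.15, -0.02, 0.1] [ 0.  0. -0.]
tip in press [51.47474961  0.17728188] 245.95389847682196 F [ 0.49546559 -0.05370499  0.44707151] q [-0.12  0.56  0.05  1.61 -0.03  0.98  1.67] 3.0
```

```bash
python3 -c "
from h import *
for t in np.arange(1.0,-.01,-.1):
    x=115-180*np.cos(t)+31*np.sin(t); z=76+180*np.sin(t)+31*np.cos(t); print(round(t,2),[round((51.5-x)/10,2),round((246-z)/10,2)])"
```

```text
1.0 [np.float64(0.77), np.float64(0.18)]
0.9 [np.float64(2.41), np.float64(0.97)]
0.8 [np.float64(3.97), np.float64(1.93)]
0.7 [np.float64(5.42), np.float64(3.03)]
0.6 [np.float64(6.76), np.float64(4.28)]
0.5 [np.float64(7.96), np.float64(5.65)]
0.4 [np.float64(9.02), np.float64(7.14)]
0.3 [np.float64(9.93), np.float64(8.72)]
0.2 [np.float64(10.68), np.float64(10.39)]
0.1 [np.float64(11.25), np.float64(12.12)]
0.0 [np.float64(11.65), np.float64(13.9)]
```

>>> send_rows --rows '[[[0.4, 0, 0.1, 0, 0, 0], [0.8, 0, 0.2, 0, 0, 0], [1.2, 0, 0.38, 0, 0, 0], [1.6, 0, 0.57, 0, 0, 0], [2.0, 0, 0.76, 0, 0, 0], [2.4, 0, 0.97, 0, 0, 0], [2.8, 0, 1.2, 0, 0, 0], [3.2, 0, 1.45, 0, 0, 0], [3.6, 0, 1.7, 0, 0, 0], [3.97, 0, 1.93, 0, 0, 0]]]'

```text
clock: 4.0
eef_pos: [573.9, 18.1, 299.4]
tool_rot: [-3.142, -0.0, -2.993]
force: [3.0, -0.0, 0.6]
width: -0.1
gripper_force: 1.2
```

```bash
python3 -c "
from h import *
rows((11.8,0,226.7))
b=snap('side','side2')
c=cv2.resize(b['pixels'][150:330,220:460,::-1],None,fx=3.3,fy=3.3);cv2.imwrite('pics/c3.png',c)"
```

```text
(11.8, 0, 226.7) [574.  18. 227.] -> [-0.04, -0.0, -0.03] [-0. -0. -0.]
tip in press [11.38986842  0.02738886] 226.35827827261022 F [ 3.03246651e+00 -2.53304662e-03  6.03380199e-01] q [-0.11  0.52  0.05  1.74 -0.03  0.88  1.67] 4.0
```

View pics/c3.png

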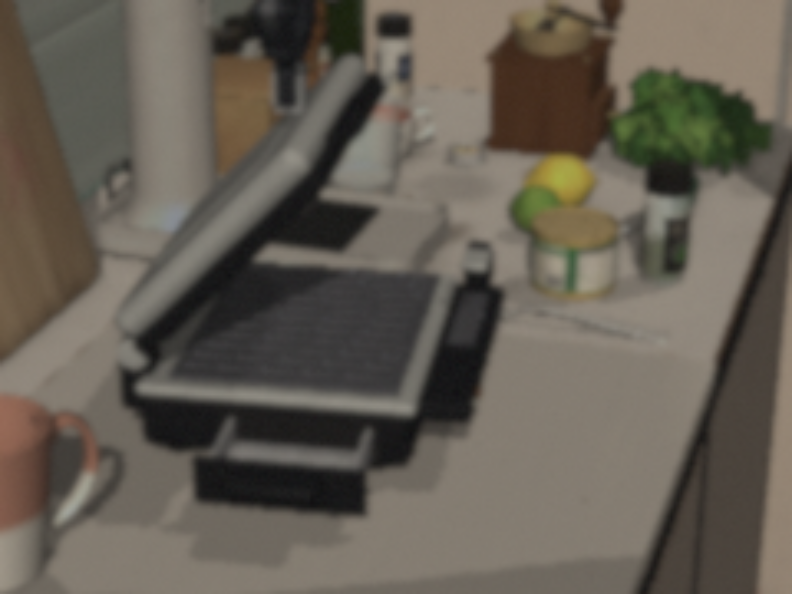

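The lid follows the fingertip at (290,100), with a force of about 3 N. I'll continue along the arc.

>>> send_rows --rows '[[[0.5, 0, 0.36, 0, 0, 0], [1.0, 0, 0.73, 0, 0, 0], [1.45, 0, 1.1, 0, 0, 0], [1.9, 0, 1.5, 0, 0, 0], [2.35, 0, 1.92, 0, 0, 0], [2.79, 0, 2.35, 0, 0, 0], [3.2, 0, 2.8, 0, 0, 0], [3.6, 0, 3.25, 0, 0, 0], [4.0, 0, 3.72, 0, 0, 0], [4.35, 0, 4.2, 0, 0, 0]]]'

```text
clock: 5.05
eef_pos: [530.7, 11.7, 257.1]
tool_rot: [3.142, -0.001, -2.994]
force: [-0.6, -0.5, 2.3]
width: 0.2
gripper_force: 1.1
```

>>> send_rows --rows '[[[0.35, 0, 0.5, 0, 0, 0], [0.7, 0, 1.0, 0, 0, 0], [1.0, 0, 1.5, 0, 0, 0], [1.3, 0, 2.05, 0, 0, 0], [1.6, 0, 2.6, 0, 0, 0], [1.85, 0, 3.1, 0, 0, 0], [2.1, 0, 3.7, 0, 0, 0], [2.35, 0, 4.25, 0, 0, 0], [2.55, 0, 4.8, 0, 0, 0], [2.7, 0, 5.2, 0, 0, 0]]]'

```text
clock: 6.05
eef_pos: [504.4, 7.8, 205.0]
tool_rot: [3.142, -0.0, -2.993]
force: [-0.0, -0.9, 1.5]
width: 0.1
gripper_force: 0.8
```

```bash
python3 -c "
from h import *
rows((-65,0,107))"
```

```text
(-65, 0, 107) [498.   7. 107.] -> [0.62, -0.01, 2.5] [ 0. -0. -0.]
tip in press [-58.78111131   0.12205794] 132.04574558985894 F [-5.88624834e-04 -8.58407619e-01  1.52925632e+00] q [-0.1   0.57  0.04  2.02 -0.04  0.56  1.69] 6.05
```

>>> send_rows --rows '[[[0.15, 0, 0.4, 0, 0, 0], [0.3, 0, 0.8, 0, 0, 0], [0.42, 0, 1.2, 0, 0, 0], [0.52, 0, 1.6, 0, 0, 0], [0.6, 0, 1.9, 0, 0, 0], [0.62, 0, 2.1, 0, 0, 0], [0.62, 0, 2.3, 0, 0, 0], [0.62, 0, 2.4, 0, 0, 0], [0.62, 0, 2.5, 0, 0, 0], [0.62, 0, 2.5, 0, 0, 0]]]'

```text
clock: 7.05
eef_pos: [497.7, 6.8, 181.0]
tool_rot: [3.141, -0.001, -2.994]
force: [-2.0, 0.2, 6.8]
width: -0.2
gripper_force: 3.4
```

>>> send_rows --rows '[[[0, 0, 0.05, 0, 0, 0], [0, 0, 0.1, 0, 0, 0], [0, 0, 0.15, 0, 0, 0], [0, 0, 0.2, 0, 0, 0], [0, 0, 0.2, 0, 0, 0]]]'

```text
clock: 7.55
eef_pos: [497.7, 6.8, 180.6]
tool_rot: [3.141, -0.001, -2.994]
force: [-6.1, 0.4, 23.7]
width: -0.1
gripper_force: 12.1
```

The lid has met a hard stop with the tip at z≈107.5, which matches closed. Next is the tray.

```bash
python3 -c "
from h import *
rows((-62,0,145),(-20,258,145),(-20,258,32),(-20,240,32))"
```

```text
(-62, 0, 145) [501.   7. 145.] -> [-0.36, -0.01, -3.74] [ 0.    -0.001 -0.001]
(-20, 258, 145) [505. 269. 145.] -> [-4.54, 25.79, -3.74] [ 0.    -0.001 -0.001]
(-20, 258, 32) [505. 269.  32.] -> [-4.55, 25.79, 7.56] [ 0.    -0.001 -0.001]
(-20, 240, 32) [507. 251.  32.] -> [-4.55, 23.99, 7.56] [ 0.    -0.001 -0.001]
tip in press [-65.64128914   0.13182783] 107.60441215387753 F [-6.05716364  0.38706832 23.72076129] q [-0.09  0.61  0.03  2.05 -0.04  0.49  1.69] 7.55
```

>>> send_rows --rows '[[[0, 0, -1.5, 0, 0, 0], [0, 0, -3.7, 0, 0, 0], [-1, 4, -3.7, 0, 0, 0], [-1.5, 8, -3.7, 0, 0, 0], [-2, 12, -3.7, 0, 0, 0], [-3, 16, -3.7, 0, 0, 0], [-4, 20, -3.7, 0, 0, 0], [-4.5, 24, -3.7, 0, 0, 0], [-4.5, 25.8, -3.7, 0, 0, 0], [-4.5, 25.8, -3.7, 0, 0, 0]]]'

```text
clock: 8.55
eef_pos: [503.5, 272.8, 215.2]
tool_rot: [3.139, -0.0, -2.987]
force: [0.5, -0.0, -0.9]
width: -0.5
gripper_force: 0.0
```

```bash
python3 -c "
from h import *
rows((-20,258,32),(-20,240,32))
a=snap('top','top3');b=snap('side','side3')
c=np.vstack([cv2.resize(a['pixels'][180:310,225:405,::-1],(560,404)),cv2.resize(b['pixels'][200:330,220:580,::-1],(560,196))]);cv2.imwrite('pics/c4.png',c)"
```

```text
(-20, 258, 32) [505. 269.  32.] -> [-0.05, -0.46, 11.02] [ 0.002 -0.     0.006]
(-20, 240, 32) [507. 251.  32.] -> [-0.04, -2.26, 11.02] [ 0.002 -0.     0.006]
tip in press [-20.53298955 262.52842047] 142.19994278182554 F [ 0.48552464 -0.01360232 -0.90459234] q [-0.6   0.63  0.08  1.83 -0.08  0.69  1.25] 8.55
```

View pics/c4.png

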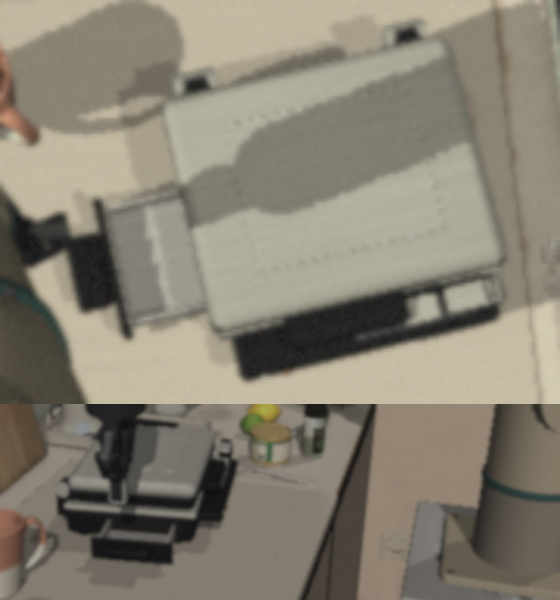

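The lid lies level. The tray is still out, with its tab at (92,270) in the crop, and the finger is just outside it. I'll go down and push.

>>> send_rows --rows '[[[0, -0.2, 3, 0, 0, 0], [0, -0.3, 6, 0, 0, 0], [0, -0.3, 9, 0, 0, 0], [0, -0.3, 11, 0, 0, 0], [0, -0.6, 11, 0, 0, 0], [0, -1, 11, 0, 0, 0], [0, -1.4, 11, 0, 0, 0], [0, -1.8, 11, 0, 0, 0], [0, -2.2, 11, 0, 0, 0], [0, -2.6, 11, 0, 0, 0]]]'

```text
clock: 9.65
eef_pos: [509.3, 243.4, 106.5]
tool_rot: [3.14, 0.002, -2.993]
force: [0.4, 1.7, 0.5]
width: 0.0
gripper_force: 0.8
```

>>> send_rows --rows '[[[0, -0.5, 0, 0, 0, 0], [0, -1, 0, 0, 0, 0], [0, -1.5, 0, 0, 0, 0], [0, -2, 0, 0, 0, 0], [0, -2.5, 0, 0, 0, 0], [0, -2.9, 0, 0, 0, 0], [0, -3.3, 0, 0, 0, 0], [0, -3.7, 0, 0, 0, 0], [0, -4.1, 0, 0, 0, 0], [0, -4.5, 0, 0, 0, 0]]]'

```text
clock: 10.65
eef_pos: [515.4, 198.2, 105.6]
tool_rot: [3.142, 0.0, -2.993]
force: [0.4, 1.8, 0.7]
width: -0.1
gripper_force: 0.8
```

```bash
python3 -c "
from h import *
rows((-20,172,32))"
```

```text
(-20, 172, 32) [517. 184.  32.] -> [0.02, -1.48, 0.06] [ 0.  0. -0.]
tip in press [-19.74195298 186.82632495] 32.57660974736956 F [0.396008   1.78852074 0.68876901] q [-0.44  0.79  0.04  1.94 -0.06  0.42  1.36] 10.65
```

>>> send_rows --rows '[[[0, -0.3, 0, 0, 0, 0], [0, -0.6, 0, 0, 0, 0], [0, -0.9, 0, 0, 0, 0], [0, -1.1, 0, 0, 0, 0], [0, -1.3, 0, 0, 0, 0], [0, -1.3, 0, 0, 0, 0]]]'

```text
clock: 11.25
eef_pos: [517.1, 185.9, 105.6]
tool_rot: [3.141, -0.0, -2.993]
force: [1.2, 1.7, 0.6]
width: 0.2
gripper_force: 0.8
```

>>> send_rows --rows '[[[0, -0.1, 0, 0, 0, 0], [0, -0.2, 0, 0, 0, 0], [0, -0.3, 0, 0, 0, 0], [0, -0.3, 0, 0, 0, 0]]]'

```text
clock: 11.65
eef_pos: [517.1, 185.7, 105.7]
tool_rot: [3.138, 0.0, -2.991]
force: [-1.0, 7.5, 0.9]
width: -0.6
gripper_force: 1.7
```

>>> send_rows --rows '[[[0, -0.1, 0, 0, 0, 0], [0, -0.2, 0, 0, 0, 0], [0, -0.3, 0, 0, 0, 0], [0, -0.4, 0, 0, 0, 0], [0, -0.4, 0, 0, 0, 0]]]'

```text
clock: 12.15
eef_pos: [517.0, 185.3, 106.0]
tool_rot: [3.134, 0.001, -2.988]
force: [-2.8, 16.7, 1.4]
width: -0.1
gripper_force: 3.1
```

```bash
python3 -c "
from h import *
rows((-20,172,32))"
```

```text
(-20, 172, 32) [517. 184.  32.] -> [-0.01, -0.18, 0.1] [0.007 0.001 0.005]
tip in press [-20.04276699 174.30545185] 32.97846723410508 F [-2.83468344 16.72142893  1.3644325 ] q [-0.41  0.78  0.02  1.95 -0.06  0.41  1.39] 12.15
```

The tray met a hard stop at about y≈159, against 158 expected. Now the catch.

>>> send_rows --rows '[[[0, 1, 0, 0, 0, 0], [0, 2, -2, 0, 0, 0], [0, 2, -6, 0, 0, 0], [0, 2, -10, 0, 0, 0], [0, 2, -13, 0, 0, 0], [1, -2, -13, 0, 0, 0], [2.5, -6, -13, 0, 0, 0], [4, -10, -13, 0, 0, 0], [6, -14, -13, 0, 0, 0], [8, -18, -13, 0, 0, 0]]]'

```text
clock: 13.15
eef_pos: [464.1, -13.6, 235.4]
tool_rot: [-3.141, -0.002, -2.994]
force: [-0.2, 0.2, -0.7]
width: -0.1
gripper_force: 0.0
```

```bash
python3 -c "
from h import *
rows((-119,-145,160),(-119,-145,68))"
```

```text
(-119, -145, 160) [ 466. -145.  160.] -> [1.7, -12.99, 0.26] [-0.001 -0.002 -0.001]
(-119, -145, 68) [ 466. -145.   68.] -> [1.68, -12.98, 9.46] [-0.001 -0.002 -0.001]
tip in press [-101.95055377  -15.16226276] 162.38757298847236 F [-0.17403493  0.2075209  -0.68734516] q [-0.06  0.48  0.04  2.09 -0.03  0.58  1.72] 13.15
```

>>> send_rows --rows '[[[0.5, -4, 0, 0, 0, 0], [1, -8, 0, 0, 0, 0], [1.7, -12, 0, 0, 0, 0], [1.7, -13, 0, 0, 0, 0], [1.7, -13, 0.5, 0, 0, 0], [1.7, -13, 0.5, 0, 0, 0]]]'

```text
clock: 13.75
eef_pos: [467.2, -141.2, 229.7]
tool_rot: [3.14, -0.002, -2.993]
force: [-0.7, 0.8, 0.3]
width: 0.0
gripper_force: 0.0
```

```bash
python3 -c "
from h import *
rows((-119,-145,68),(-119,-128,68))
a=snap('wrist','wr4'); b=snap('top','top4')
print([proj(a,w(*p)) for p in [(-128,-110,88),(-106,-110,88),(-106,-64,91),(-128,-64,91),(-119,-145,68)]])
c=np.vstack([a['pixels'][80:480,:,::-1],cv2.resize(b['pixels'][230:310,300:556,::-1],(640,200))]);cv2.imwrite('pics/c5.png',c)"
```

```text
(-119, -145, 68) [ 466. -145.   68.] -> [0.11, -0.34, 8.87] [ 0.002 -0.002  0.   ]
(-119, -128, 68) [ 464. -128.   68.] -> [0.11, 1.36, 8.87] [ 0.002 -0.002  0.   ]
tip in press [-117.86783604 -141.60485691] 156.7116171920875 F [-0.74369061  0.83783811  0.29740534] q [ 0.22  0.51  0.02  2.04 -0.02  0.6   1.98] 13.75
[(np.float64(383.22205571145867), np.float64(235.6968500716907)), (np.float64(381.599420906849), np.float64(275.7893397988061)), (np.float64(470.50708713676033), np.float64(277.8552313062232)), (np.float64(474.62365471021474), np.float64(237.30029384613314)), (np.float64(315.82438607154404), np.float64(241.47017635373447))]
```

View pics/c5.png

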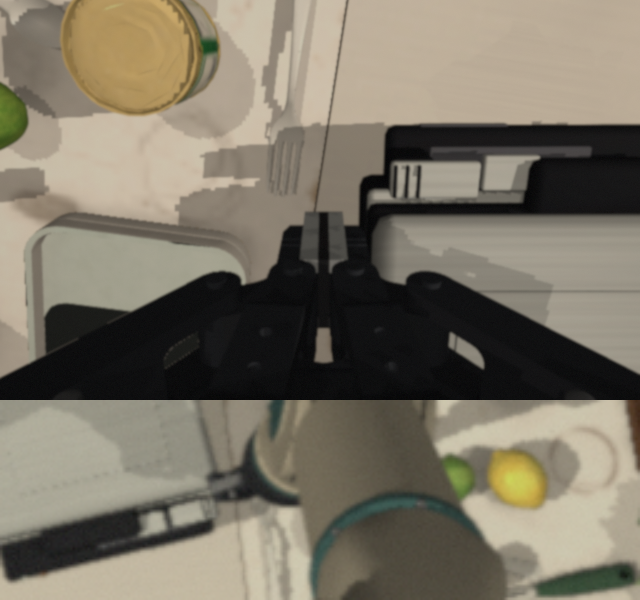

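In the wrist view (crop starts at row 80) the catch's right end is at about (390,260), within about 4 mm of prediction. The fork and tin are clear of the descent. I'll go down beside the catch and push.

>>> send_rows --rows '[[[0.1, -0.3, 2, 0, 0, 0], [0.1, -0.3, 4, 0, 0, 0], [0.1, -0.3, 6, 0, 0, 0], [0.1, -0.3, 8, 0, 0, 0], [0.1, -0.3, 8.8, 0, 0, 0], [0.1, 0, 8.8, 0, 0, 0], [0.1, 0.4, 8.8, 0, 0, 0], [0.1, 0.8, 8.8, 0, 0, 0], [0.1, 1.2, 8.8, 0, 0, 0], [0.1, 1.6, 8.8, 0, 0, 0]]]'

```text
clock: 14.85
eef_pos: [465.0, -126.1, 143.2]
tool_rot: [-3.141, 0.001, -2.993]
force: [-0.2, -0.5, 0.6]
width: -0.2
gripper_force: 0.0
```

>>> send_rows --rows '[[[0, 0.2, 0, 0, 0, 0], [0, 0.5, 0, 0, 0, 0], [0, 0.8, 0, 0, 0, 0], [0, 1.1, 0, 0, 0, 0], [0, 1.4, 0, 0, 0, 0], [0, 1.6, 0, 0, 0, 0], [0, 1.8, 0, 0, 0, 0], [0, 2.0, 0, 0, 0, 0]]]'

```text
clock: 15.65
eef_pos: [461.8, -106.7, 142.6]
tool_rot: [-3.142, 0.0, -2.994]
force: [0.2, -0.6, 1.5]
width: -0.4
gripper_force: 0.9
```

```bash
python3 -c "
from h import *
rows((-119,-98,68))"
```

```text
(-119, -98, 68) [459. -98.  68.] -> [0.11, 0.88, 0.16] [-0.  0. -0.]
tip in press [-117.90081962 -106.81117945] 69.60871036345765 F [ 0.19282577 -0.63288567  1.50500649] q [ 0.15  0.66  0.02  2.13 -0.04  0.35  1.93] 15.65
```

>>> send_rows --rows '[[[0, 0.2, 0, 0, 0, 0], [0, 0.4, 0, 0, 0, 0], [0, 0.6, 0, 0, 0, 0], [0, 0.8, 0, 0, 0, 0], [0, 1.0, 0, 0, 0, 0], [0, 1.1, 0, 0, 0, 0], [0, 1.2, 0, 0, 0, 0]]]'

```text
clock: 16.35
eef_pos: [460.0, -94.8, 142.6]
tool_rot: [-3.142, -0.0, -2.993]
force: [-0.7, -1.1, 1.3]
width: -0.0
gripper_force: 0.9
```

>>> send_rows --rows '[[[0, 0.1, 0, 0, 0, 0], [0, 0.2, 0, 0, 0, 0], [0, 0.3, 0, 0, 0, 0], [0, 0.4, 0, 0, 0, 0], [0, 0.4, 0, 0, 0, 0]]]'

```text
clock: 16.85
eef_pos: [459.8, -94.0, 142.7]
tool_rot: [-3.138, 0.001, -2.997]
force: [1.0, -9.8, 0.4]
width: -0.2
gripper_force: 5.2
```

```bash
python3 -c "
from h import *
rows((-119,-98,68))"
```

```text
(-119, -98, 68) [459. -98.  68.] -> [0.1, -0.4, 0.17] [-0.004  0.001 -0.003]
tip in press [-117.90005355  -94.26735235] 69.73174522947005 F [ 0.99700934 -9.8173594   0.39270557] q [ 0.12  0.65  0.03  2.15 -0.05  0.34  1.9 ] 16.85
```

>>> send_rows --rows '[[[0, 0.15, 0, 0, 0, 0], [0, 0.3, 0, 0, 0, 0], [0, 0.3, 0, 0, 0, 0]]]'

```text
clock: 17.15
eef_pos: [459.7, -93.6, 142.8]
tool_rot: [-3.135, 0.002, -2.999]
force: [0.3, -16.6, -0.2]
width: -0.2
gripper_force: 8.5
```

>>> send_rows --rows '[[[0, -0.8, 0, 0, 0, 0], [0, -2, 0, 0, 0, 0], [0, -4, 0, 0, 0, 0], [0, -5, -2, 0, 0, 0], [0, -5, -6, 0, 0, 0], [0, -5, -10, 0, 0, 0], [0, -5, -12, 0, 0, 0], [0, -5, -12, 0, 0, 0]]]'

```text
clock: 17.95
eef_pos: [467.8, -137.5, 265.3]
tool_rot: [-3.14, 0.006, -2.993]
force: [0.6, -0.3, 0.5]
width: 0.0
gripper_force: 0.0
```

```bash
python3 -c "
from h import *
rows((-119,-98,68))
a=snap('wrist','wr5'); b=snap('side','side5'); t=snap('top','top5')
c=np.vstack([a['pixels'][120:420,:,::-1],np.hstack([cv2.resize(b['pixels'][190:340,180:400,::-1],(330,225)),cv2.resize(t['pixels'][180:310,170:350,::-1],(310,225))])]);cv2.imwrite('pics/c6.png',c)"
```

```text
(-119, -98, 68) [459. -98.  68.] -> [0.32, 4.03, 12.42] [-0.001  0.006  0.   ]
tip in press [-116.07388042 -138.24775235] 192.3005922380031 F [ 0.63105081 -0.31573144  0.46079821] q [ 0.21  0.45  0.03  2.01 -0.02  0.68  1.97] 17.95
```

View pics/c6.png

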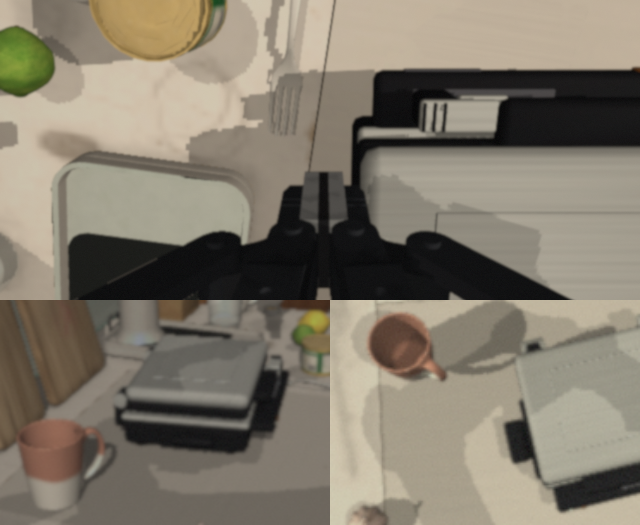

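The hook, at (470,115), now covers the tongue right up to the lip. The tray is in, with only its tab showing at (520,440), and the lid is level. The mug, fork and tin are where they were, and the arm is clear of everything.

```bash
python3 -c "
from h import *
print(ctrl.finish_job())"
```

```text
the job is handed in; nothing more can be done
None
```

The job is handed in at about 18 s of the 64 s allowed: the lid is closed, the tray fully in and the catch across over the tongue. Each was pushed to its stop and checked in the final images, with the mug, fork and tin seen undisturbed and no contact elsewhere.

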